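# Hold a stone sample on the measuring board

## Robot

A 6-joint arm with a two-finger parallel gripper is mounted at the origin on the work surface. World frame = base frame: x ahead of the robot, y to its left, z up, the work surface at z = 0. Lengths are in m, angles in rad, forces in N, time in s.
With the tool pointing down it reaches from about 0.425 to 0.925 m from the base axis. Payload 12.5 kg.
Tool frame: the origin (TCP) lies midway between the tips of the shut fingers; the grasp point (between the pads) lies 19 mm behind it; z points along the fingers, y is the line along which they close (so a half turn about z gives the same grasp; the last joint's range is limited). The gripper opens to 85 mm and grips with 20 to 120 N. Pads are 22 mm wide; open, the fingers measure 114 mm over their backs; the gripper's body (76 mm by 85 mm) begins 54 mm behind the grasp point. The pads swing forward as they close: fully open they stand 13 mm farther back than shut.
Start: joints at [-1.411, 0.491, 1.559, -0, 1.092, -0.106], TCP at [0.164, -0.603, 0.231] pointing down, gripper open.
Joint ranges: [-3.1, 3.1], [-0.84, 2.19], [0.05, 2.79], [-1.13, 4.28], [0.06, 2.93], [-2.69, 2.69]. Speed limits (rad/s): [2.22, 2.22, 2.79, 3.14, 3.14, 3.14].

## Interface

Orientations are given as a rotation vector (axis times angle).
In Python, from bench import observe, grab_frame, get_calibration, sign_off gives the robot as it stands.
- The arm moves only by the shell command python3 -m inch 'ROWS'. ROWS is JSON, a list of rows, each a list of 7 numbers: the turn, a rotation vector about the tool's x, y, z in rad, then the shift along the tool's x, y, z in cm, then the closure, from 0 (fully open) to 1 (shut). A call has 1 to 5 rows; each row is the pose to reach, as a shift and turn from the pose commanded when the call began, along the tool's axes at that moment; what a row does not reach only later rows make up. A row lasts 1/8 s, in which the tool goes at most 62.5 mm and 10.7 degrees, less where a joint would pass 70% of its speed; a pose out of reach is approached as far as the arm can. A call with a gripper value outside its range is refused whole. The fingers move at their own pace and stop on an object; the grip force is fixed at half the most. Time passes only in rows, so rows that repeat a pose let the fingers close. It gives the time, the measured TCP pose, the force, the opening and the grip force at its end, in the units of the state.
- observe(): the state, without advancing time (a new reading comes with each control period).
- grab_frame(name): name is "scene" or "top" or "wrist"; returns the picture (384x512x3 uint8, red, green, blue); there is no depth.
- get_calibration(name): a dict with "mtx" (3x3 intrinsics, pixels), "dist" ([k1, k2, p1, p2, k3] as OpenCV has them; the pictures are not rectified), "R" (3x3) and "t" (3): a world point X has camera coordinates R X + t; the wrist camera has in their place "mount" (4x4, takes a point from camera to tool coordinates, whose origin is the TCP and whose axes are the flange's). Camera axes: x right, y down, z forward; pixel columns grow to the right and rows downward; lengths in m; the calibration is good to about 2 mm. A picture is of the moment at which its call begins: read the wrist's pose just before it. get_calibration takes no time and is no camera call.
- sign_off(): hands the job in; it is judged then, once.
The state is a dict: "time": time; "q": joint angles; "qd": joint speeds; "effort": joint torques, N m; "ee_pos": TCP position; "orientation": TCP orientation; "wrist_force": force on the tool from outside, world axes, zero at the start; "torque": the same for the moment, N m; "finger_gap": finger opening in m; "grip_force": force on a finger pad.
Only numpy, scipy, OpenCV 4.12 (cv2) and the standard library are available. Lean on these libraries where they do the work, as an engineer would, in place of code of your own. Each camera call takes 0.05 s, during which the arm holds its last target. There are 200 camera calls.

## Task

Slide the blue stop of the measuring board along its fence until the white line on its grip is level with the red mark. Then bring the pale limestone block (not the red brick one) to the board and hold it standing on the bed, its long side flat against the fence and its end up against the stop's right-hand side as seen from the robot, the stop staying at the mark. Finish while still holding it so, pressing it firmly down and against the fence at once with one diagonal push (do not let go), and leave everything else where it is.

Things in the scene. Friction and masses are not known exactly. Their poses are not given: they have to be found in the camera images.
- block_centre (a point): Centre of the loose limestone block: cream, 100 mm long (its x) x 40 wide (y) x 70 high (z), about 0.5 kg, either end may go to the stop. Stands on its 100 x 40 side on the table left or right of the board; this point is 35 mm above its underside. Grip it across its width, upper 30 mm, to clear the fence. Last push: some 20 N down and 12 N to the fence.
- brick_block: Red-brown brick block of the same size as the limestone block, loose, on the other side of the board: leave alone. Origin at the centre of its underside.
- bed: Fixed aluminium bed of the measuring board: plate 135 mm (x) x 350 mm (y) x 12 mm thick, lying on the table; origin at the centre of its underside, top face 12 mm higher. Its x axis points towards the fence, away from the robot, its y axis along the fence to the robot's left. Friction on the block here and at the fence (up to 0.75) eats part of a push: come home lightly on the fence, then on the bed, then bear on both.
- fence: Fixed dark steel fence on the bed's far part: bar 20 mm thick (x), 350 mm long (y), 30 mm high. Origin at the centre of its underside, on the bed's top face (12 mm above the table), so its top is 42 mm above the table and its front face (towards the robot) at x = -10 mm; axes as the bed's.
- stop (a joint): Place of the blue stop along the fence, m, growing to +y of the fence (robot's left), 0 when the stop is at the middle of the fence; runs from -0.04 to 0.15. Stiff: takes about 5 N to slide and stays where it is left. The stop always starts 45 mm or more to the left of the red mark.
- stop_grip (a point): Middle of the stop's black grip with its white index line, straight above the fence: 24 mm in x, 16 mm in y (pinch it with fingers closing along the fence), its top 17 mm above this point. Below it lies a saddle 36 mm wide in y, its top 19 mm below this point. Axes as the fence's.
- stop_face (a point): Centre of the right-hand (-y, seen from the robot) side face of the stop's blue jaw, where the block's end goes. The jaw reaches 50 mm out from the fence towards the robot, is 16 mm thick in y and 52 mm high above the table. This point is 8 mm to the -y side of the index line and 25 mm in front of the fence's front face. Axes as the fence's.
- mark: Red clip, 8 mm wide, 30 mm high, standing on the bed close behind the fence, fixed; origin at the middle of its foot. It marks where, along the fence (its y axis), the stop's index line must be. Axes as the fence's.
- jar: Amber jar with white cap, 60 mm across, 85 mm high, loose bystander; origin under its centre.
- bowl: Terracotta bowl, 90 mm across, 45 mm high, loose bystander; origin under its centre.
- brush: Brush lying on the table right of the board, loose bystander.
- spatula: Small spatula, 170 mm long, lying on the table between robot and board, loose bystander.
- spindle_whorl: White ceramic spindle whorl, 52 mm across, 26 mm high, loose bystander; origin under its centre.
- sherd: Flat terracotta sherd, 60 x 45 x 10 mm, loose bystander; origin under its centre.

How it is judged:
By the outcome, as a careful person would: the job done as asked, in the order asked, and still so for the second after the job is handed in, while the arm keeps its last pose, push and grip.
It also fails if it takes over 58 s, if anything falls off the work surface, if the arm or the gripper's body presses on something with over 40 N, if the wrist force passes 120 N, or if a joint passes its speed limit or range.

## Working session

There is one attempt and no reset: what is moved stays moved. The work goes in short steps, Python scripts to look and compute and a shell command to move; the robot and the scene stay as the last step left them, time stands still between calls to the robot, and variables do not carry over. Pictures are saved under pics/ and viewed, at most 10 in all, crops included, and the job is handed in when it is done.

```bash
mkdir -p pics; ls
cat > h.py <<'E'
import numpy as np, cv2
from bench import observe, grab_frame, get_calibration
def ray(cal,uv,pose=None):
    p=cv2.undistortPoints(np.array([[uv]],float),np.array(cal["mtx"]),np.array(cal["dist"]))[0,0]
    d=np.array([p[0],p[1],1.])
    if "R" in cal:
        R=np.array(cal["R"]);t=np.array(cal["t"]); return -R.T@t, R.T@d
    M=np.array(cal["mount"]); Rt=cv2.Rodrigues(np.array(pose["orientation"],float))[0]
    return Rt@M[:3,3]+np.array(pose["ee_pos"]), Rt@M[:3,:3]@d
def onz(cal,uv,z,pose=None):
    o,d=ray(cal,uv,pose); return o+d*(z-o[2])/d[2]
def save(n,im,s=1.5):
    cv2.imwrite(n,cv2.resize(im[:,:,::-1],None,fx=s,fy=s,interpolation=cv2.INTER_CUBIC))
E
python3 - <<'E'
from h import *
s=observe(); print(s)
a=grab_frame("top"); b=grab_frame("scene")
np.save("top0.npy",a); np.save("scene0.npy",b)
save("pics/top0.png",a); save("pics/scene0.png",b)
for n in("top","scene"):
    c=get_calibration(n); print(n,np.round(c["mtx"],1).tolist(),(-np.array(c["R"]).T@np.array(c["t"])).round(3), np.round(c["R"],2).tolist())
print(get_calibration("wrist")["mount"])
E
```

```text
pics
{'time': 0.0, 'q': array([-1.41058981e+00,  4.91557178e-01,  1.55947157e+00, -7.73676078e-06,
        1.09167213e+00, -1.05584983e-01]), 'qd': array([ 0.00271409, -0.00027008,  0.00078213, -0.00034539,  0.00216602,
        0.00189785]), 'effort': array([-4.20741373e-03, -6.18462753e+01, -2.61594343e+01, -2.70603168e-04,
        4.10211433e-03,  2.71726543e-05]), 'ee_pos': array([ 0.16416315, -0.60281739,  0.23072159]), 'orientation': array([-3.11279258e+00, -4.16135251e-01,  5.82933713e-05]), 'wrist_force': array([-0.13785715,  0.55268199, -0.29712088]), 'torque': array([ 0.01171201, -0.01969713,  0.03889209]), 'grip_force': 0.0, 'finger_gap': 0.08590436085019001}
top [[381.1, 0.0, 256.2], [0.0, 381.1, 193.7], [0.0, 0.0, 1.0]] [ 0.406 -0.005  0.962] [[0.02, -1.0, -0.0], [-0.98, -0.02, -0.21], [0.21, 0.01, -0.98]]
scene [[367.0, 0.0, 251.7], [0.0, 367.0, 185.0], [0.0, 0.0, 1.0]] [1.069 0.249 0.798] [[-0.51, 0.86, 0.01], [0.68, 0.41, -0.61], [-0.53, -0.31, -0.79]]
[[ 2.17810136e-04 -9.45952816e-01 -3.24304213e-01  8.32901756e-02]
 [ 9.99999826e-01  2.84619572e-05  5.88602991e-04 -8.08972887e-04]
 [-5.47560324e-04 -3.24304285e-01  9.45952658e-01 -1.43020054e-01]
 [ 0.00000000e+00  0.00000000e+00  0.00000000e+00  1.00000000e+00]]
```

View pics/top0.png

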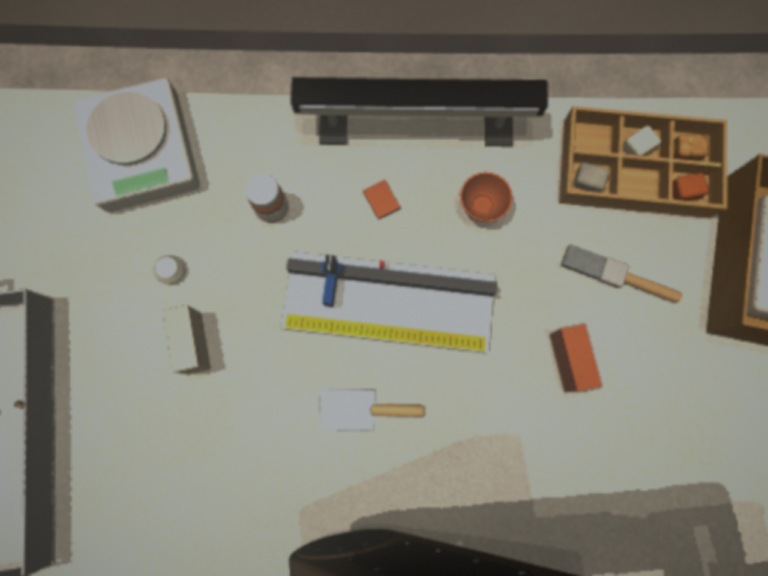

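View pics/scene0.png

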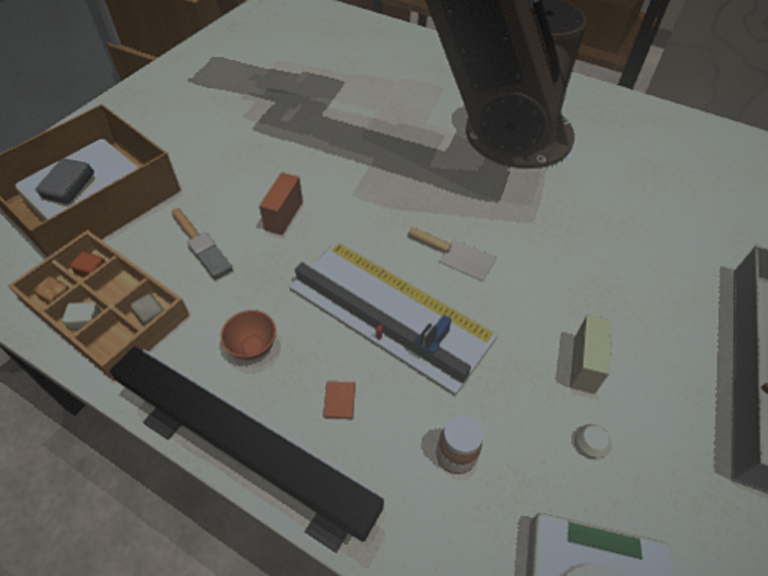

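Top view (1.5x pixels): limestone at (183,338) left of the board, with its top the right-hand pale part. The stop's grip is at (331,265) with the jaw down to (330,300), the red mark at (382,264), the fence from (290,265) to (495,287), and the brick at right (577,358). The scene view agrees.

Run:
```python
from h import *
a=np.load("top0.npy"); c=get_calibration("top")
hsv=cv2.cvtColor(a,cv2.COLOR_RGB2HSV)
def big(m,box):
    z=np.zeros_like(m); x0,y0,x1,y1=box; z[y0:y1,x0:x1]=m[y0:y1,x0:x1]
    k=max(cv2.findContours(z,cv2.RETR_EXTERNAL,cv2.CHAIN_APPROX_NONE)[0],key=cv2.contourArea)
    return k
def rep(n,k,z):
    r=cv2.minAreaRect(k); P=np.array([onz(c,p,z) for p in cv2.boxPoints(r)])
    e=P[1]-P[0];f=P[2]-P[1]
    print(n,"px",np.round(r[0],1),"ctr",P.mean(0).round(4),"sides",np.linalg.norm(e).round(4),np.degrees(np.arctan2(e[1],e[0])).round(1),np.linalg.norm(f).round(4),np.degrees(np.arctan2(f[1],f[0])).round(1))
dark=cv2.inRange(hsv,(0,0,0),(180,255,85))
rep("fence",big(dark,(225,172,335,198)),.042)
blue=cv2.inRange(hsv,(100,110,30),(130,255,255)); rep("blue",big(blue,(190,165,240,210)),.052)
red=cv2.inRange(hsv,(0,120,80),(8,255,255))|cv2.inRange(hsv,(172,120,80),(180,255,255)); rep("mark",big(red,(245,168,265,182)),.042)
yel=cv2.inRange(hsv,(22,130,100),(35,255,255)); rep("scale",big(yel,(180,200,335,240)),.012)
# limestone: print patch
p=a[200:252,105:145]; 
print(hsv[225,105:145].tolist())
save("pics/crop1.png",np.hstack([a[190:262,95:165],a[150:222,190:260]]),5)
```

```text
fence px [276.9 186.9] ctr [ 0.6193 -0.0487  0.042 ] sides 0.0228 -4.9 0.2617 -96.3
blue px [219.2 192.1] ctr [0.6018 0.0919 0.052 ] sides 0.0455 -5.8 0.0122 -97.4
mark px [254.5 175.5] ctr [0.6475 0.0066 0.042 ] sides 0.0077 1.0 0.0025 -89.1
scale px [256.6 221.3] ctr [5.37e-01 3.00e-04 1.20e-02] sides 0.0213 -3.6 0.3323 -95.8
[[39, 15, 167], [39, 15, 167], [40, 14, 167], [40, 14, 167], [43, 14, 167], [33, 17, 163], [28, 27, 159], [30, 26, 159], [36, 23, 165], [39, 21, 167], [36, 21, 167], [36, 21, 167], [39, 21, 167], [36, 21, 168], [39, 21, 168], [37, 20, 167], [39, 21, 168], [39, 20, 168], [39, 20, 168], [37, 20, 168], [38, 18, 167], [40, 18, 168], [32, 22, 162], [23, 49, 145], [22, 62, 103], [20, 59, 78], [21, 55, 74], [21, 55, 74], [22, 52, 73], [21, 55, 74], [21, 54, 75], [21, 52, 84], [22, 43, 107], [21, 40, 122], [21, 38, 126], [21, 38, 127], [21, 40, 127], [22, 38, 126], [20, 40, 128], [21, 38, 128]]
```

View pics/crop1.png

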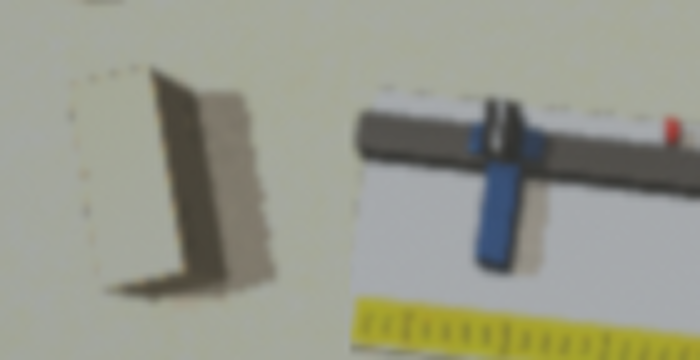

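Crop: the limestone's top corners are, in frame pixels, about (109.4,206.4), (125.4,203.4), (132,244.4) and (116,248). The white index line is at about (219.4,174) and the grip runs from 217.5 to 224 across. Next I work out the first move, a viewing pose over the stop.

```bash
cat >> h.py <<'E'
def plan(pos,yaw_deg,s=None):
    s=s or observe(); R=cv2.Rodrigues(np.array(s["orientation"],float))[0]
    d=R.T@(np.array(pos)-s["ee_pos"])*100
    Rz=cv2.Rodrigues(np.array([0,0,np.radians(yaw_deg)]))[0]@np.diag([1.,-1,-1])
    print("turn",cv2.Rodrigues(R.T@Rz)[0].ravel().round(4),"shift cm",d.round(2))
E
python3 - <<'E'
from h import *
c=get_calibration("top")
P=np.array([onz(c,p,.07) for p in [(109.4,206.4),(125.4,203.4),(132,244.4),(116,248)]])
print(P.round(4),P.mean(0)); 
for i,j in((0,1),(1,2),(2,3),(3,0)):
    e=P[j]-P[i]; print(np.linalg.norm(e).round(4),np.degrees(np.arctan2(e[1],e[0])).round(1))
for z in(.07,.088): print(onz(c,(220.5,174.5),z).round(4))
plan([.635,.06,.22],-6)
print(get_calibration("wrist")["mtx"][0])
E
```

```text
[[0.559  0.3477 0.07  ]
 [0.5668 0.3109 0.07  ]
 [0.4705 0.287  0.07  ]
 [0.4618 0.3229 0.07  ]] [0.51453065 0.31715563 0.07      ]
0.0376 -78.1
0.0991 -166.1
0.037 103.6
0.1003 14.3
[0.6413 0.0885 0.07  ]
[0.6366 0.0866 0.088 ]
turn [-1.000e-03  1.000e-04  3.706e-01] shift cm [ 62.84 -51.58   1.14]
[334.7160345    0.         255.00524156]
```

```bash
python3 -m inch '[[0,0,0,4.6,-3.8,0,0],[0,0,0,9.3,-7.6,0,0],[0,0,0,13.9,-11.4,0,0],[0,0,0,18.5,-15.2,0,0],[0,0,0,23.2,-19,0,0]]'; python3 -m inch '[[0,0,0,4.6,-3.8,0,0],[0,0,0,9.3,-7.6,0,0],[0,0,0,13.9,-11.4,0,0],[0,0,0,18.5,-15.2,0,0],[0,0,0,23.2,-19,0,0]]';  python3 -m inch '[[0,0,0.1,4.6,-3.8,0.3,0],[0,0,0.2,9.3,-7.6,0.6,0],[0,0,0.3,14,-11.4,0.9,0],[0,0,0.3706,16.4,-13.6,1.1,0],[0,0,0.3706,16.4,-13.6,1.1,0]]'
python3 - <<'E'
from h import *
s=observe(); print(s["time"],s["ee_pos"],s["qd"].round(2)); plan([.635,.06,.22],-6)
w=grab_frame("wrist"); np.save("w1.npy",w); save("pics/w1.png",w)
E
```

```text
time: 0.72
ee_pos: [0.3389, -0.3571, 0.2312]
orientation: [-3.114, -0.416, 0.0]
wrist_force: [1.3, -0.2, 0.2]
finger_gap: 0.0852
grip_force: 0.0
time: 1.35
ee_pos: [0.5129, -0.1127, 0.2312]
orientation: [3.114, 0.416, -0.0]
wrist_force: [0.2, -0.8, 0.3]
finger_gap: 0.0855
grip_force: 0.0
time: 1.98
ee_pos: [0.6349, 0.0617, 0.2192]
orientation: [3.137, -0.161, -0.002]
wrist_force: [-1.1, 0.1, 0.2]
finger_gap: 0.0852
grip_force: 0.0
1.975 [0.63492859 0.06168752 0.21922196] [-0.04 -0.03  0.04 -0.01 -0.   -0.06]
turn [0.0001 0.0012 0.0024] shift cm [ 0.02  0.17 -0.08]
```

View pics/w1.png

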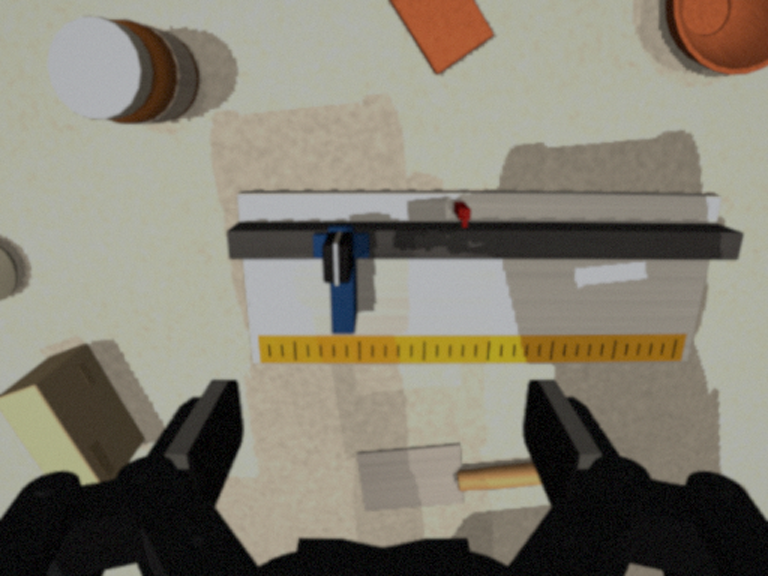

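The wrist view is aligned with the fence. In 1.5x pixels, the index line is at about (337,255), the red mark's top at (463,210), the fence spans 228–742 at rows 225–258, and the jaw's end is at (344,330). Next I triangulate these points.

```bash
cat >> h.py <<'E'
def tri(o1,d1,o2,d2):
    A=np.stack([d1,-d2],1); k=np.linalg.lstsq(A,o2-o1,rcond=None)[0]
    p,q=o1+d1*k[0],o2+d2*k[1]; return (p+q)/2,np.linalg.norm(p-q)
E
python3 - <<'E'
from h import *
s=observe(); w=np.load("w1.npy"); cw=get_calibration("wrist"); ct=get_calibration("top"); a=np.load("top0.npy")
g=cv2.cvtColor(w,cv2.COLOR_RGB2GRAY).astype(int); hs=cv2.cvtColor(w,cv2.COLOR_RGB2HSV)
print("wrist grip rows"); 
for v in range(150,196,4): print(v,g[v,210:242].tolist())
t=cv2.cvtColor(a,cv2.COLOR_RGB2GRAY).astype(int)
print("top");
for v in range(168,186,2): print(v,t[v,212:232].tolist())
def cen(img,box):
    h=cv2.cvtColor(img,cv2.COLOR_RGB2HSV); m=cv2.inRange(h,(0,120,60),(9,255,255))|cv2.inRange(h,(170,120,60),(180,255,255))
    x0,y0,x1,y1=box; ys,xs=np.nonzero(m[y0:y1,x0:x1]); return xs.min()+x0,xs.max()+x0,ys.min()+y0,ys.max()+y0,xs.mean()+x0,ys.mean()+y0
print("mark w",cen(w,(295,125,325,160))); print("mark t",cen(a,(245,165,265,185)))
m=cv2.inRange(hs,(15,130,100),(35,255,255)); m[:215]=0; m[250:]=0
k=max(cv2.findContours(m,0,1)[0],key=cv2.contourArea); r=cv2.minAreaRect(k)
P=np.array([onz(cw,p,.012,s) for p in cv2.boxPoints(r)]); print("scale",P.round(4).tolist(),P.mean(0).round(4)); 
for i in range(2): e=P[i+1]-P[i]; print(np.linalg.norm(e).round(4),np.degrees(np.arctan2(e[1],e[0])).round(2))
# fence dark rows at columns
for u in(170,190,280,330,400,440,470): print(u,g[135:180,u].tolist())
E
```

```text
wrist grip rows
150 [25, 19, 22, 22, 19, 26, 20, 17, 21, 27, 21, 22, 27, 31, 23, 27, 26, 21, 26, 24, 29, 20, 15, 19, 21, 23, 20, 20, 16, 24, 18, 19]
154 [42, 41, 39, 39, 41, 39, 39, 42, 34, 41, 34, 28, 34, 35, 42, 55, 60, 52, 40, 30, 28, 25, 21, 21, 21, 25, 20, 22, 25, 29, 30, 24]
158 [59, 58, 53, 56, 52, 51, 42, 26, 9, 2, 9, 3, 15, 45, 60, 62, 51, 26, 5, 7, 7, 2, 3, 7, 8, 18, 29, 27, 32, 34, 35, 33]
162 [53, 54, 59, 56, 50, 35, 23, 11, 12, 12, 14, 49, 95, 117, 107, 61, 27, 2, 2, 11, 14, 4, 10, 13, 11, 15, 23, 27, 26, 38, 34, 34]
166 [56, 56, 55, 52, 43, 34, 28, 31, 32, 29, 34, 66, 124, 156, 140, 90, 43, 28, 20, 17, 19, 24, 1, 14, 3, 19, 24, 29, 33, 30, 29, 32]
170 [56, 55, 55, 55, 43, 30, 26, 27, 25, 28, 28, 63, 113, 154, 140, 93, 47, 26, 20, 21, 25, 21, 6, 7, 13, 12, 26, 36, 33, 30, 33, 36]
174 [176, 174, 176, 171, 140, 90, 45, 28, 31, 28, 26, 51, 109, 146, 144, 107, 53, 30, 20, 23, 19, 24, 8, 3, 11, 7, 27, 55, 78, 96, 98, 100]
178 [177, 179, 179, 172, 151, 106, 48, 29, 21, 24, 24, 53, 102, 146, 151, 113, 54, 25, 15, 24, 16, 16, 7, 0, 12, 22, 31, 53, 80, 93, 98, 98]
182 [178, 177, 
[... 2535 characters left out ...]
6, 45, 45, 41, 43, 40, 40, 42, 45, 37, 45, 59, 109, 156, 174, 180, 179, 179, 179, 175]
400 [136, 136, 137, 137, 137, 136, 136, 136, 133, 131, 121, 112, 94, 63, 34, 23, 21, 22, 26, 37, 44, 44, 41, 41, 42, 41, 38, 43, 43, 42, 43, 42, 42, 44, 42, 41, 46, 74, 111, 131, 132, 140, 157, 172, 179]
440 [134, 134, 135, 137, 136, 133, 136, 132, 135, 131, 124, 115, 104, 79, 39, 23, 24, 18, 25, 29, 41, 42, 43, 41, 39, 38, 43, 44, 37, 42, 39, 39, 42, 47, 41, 38, 41, 63, 101, 127, 132, 132, 135, 134, 134]
470 [143, 138, 138, 138, 135, 137, 136, 137, 139, 136, 139, 136, 119, 91, 48, 24, 21, 16, 22, 19, 36, 41, 36, 38, 39, 42, 40, 42, 44, 40, 39, 41, 39, 37, 40, 44, 46, 62, 102, 125, 132, 134, 136, 137, 136]
```

Run:
```python
from h import *
s=observe(); w=np.load("w1.npy"); cw=get_calibration("wrist"); ct=get_calibration("top"); a=np.load("top0.npy")
d=w[...,0].astype(int)-w[...,1:].max(2)
for v in range(132,156): print(v,d[v,298:318].tolist())
e=a[...,0].astype(int)-a[...,1:].max(2)
for v in range(171,181): print(v,e[v,248:262].tolist())
for n,u,t in(("line far",(223.2,160.5),(219.9,170)),("line near",(223.9,189.5),(219,180.0)),("mid",(223.6,175),(219.4,175))):
    print(n,[x.round(4) for x in tri(*ray(cw,u,s),*ray(ct,t))])
f=np.array([onz(cw,p,.042,s) for p in((170,172.3),(330,172.3),(470,172.7),(170,153.2),(330,153.5),(470,153.8))]); print(f.round(4))
print("yaw",np.degrees(np.arctan2(*(f[0]-f[2])[[1,0]])).round(2)-90)
```

```text
132 [4, 3, 3, 2, 0, 2, 2, 4, 5, 6, 7, 6, 5, 5, 6, 5, 5, 5, 7, 6]
133 [6, 6, 4, 4, 5, 7, 9, 11, 13, 12, 11, 8, 7, 4, 6, 7, 6, 6, 5, 6]
134 [5, 5, 4, 4, 10, 20, 23, 26, 24, 24, 24, 15, 11, 6, 6, 4, 7, 5, 4, 4]
135 [5, 7, 4, 8, 14, 29, 43, 42, 44, 44, 37, 28, 16, 10, 6, 5, 6, 6, 5, 6]
136 [5, 7, 6, 8, 16, 32, 45, 55, 55, 59, 58, 41, 25, 12, 7, 7, 5, 7, 6, 5]
137 [6, 5, 3, 10, 16, 29, 50, 55, 58, 62, 64, 63, 41, 27, 14, 11, 5, 6, 6, 7]
138 [6, 6, 5, 11, 19, 32, 49, 57, 64, 67, 67, 63, 67, 54, 33, 19, 9, 6, 8, 6]
139 [6, 6, 6, 9, 17, 32, 47, 56, 76, 87, 82, 78, 85, 88, 70, 39, 14, 7, 6, 6]
140 [5, 8, 6, 7, 15, 34, 45, 59, 82, 94, 90, 100, 98, 95, 89, 53, 20, 7, 4, 6]
141 [4, 4, 5, 8, 12, 27, 40, 65, 88, 96, 98, 98, 99, 101, 90, 52, 20, 7, 7, 5]
142 [6, 5, 5, 7, 8, 17, 35, 57, 89, 98, 91, 95, 104, 103, 87, 49, 18, 7, 8, 6]
143 [4, 6, 7, 5, 7, 9, 22, 51, 86, 94, 95, 93, 100, 99, 85, 44, 18, 8, 4, 5]
144 [6, 5, 4, 7, 6, 7, 15, 48, 81, 97, 92, 103, 101, 101, 86, 45, 16, 6, 6, 7]
145 [4, 4, 6, 6, 4, 6, 10, 36, 67, 79, 85, 101, 98, 97, 77, 41, 16, 5, 7, 6]
146 [5, 3, 4, 5, 3, 4, 8, 18, 43, 62, 
[... 919 characters left out ...]
175 [-5, -6, -6, -2, 19, 65, 91, 65, 19, 1, -2, -2, -3, -3]
176 [-6, -7, -6, -3, 14, 61, 90, 61, 19, 3, 1, -1, -4, -5]
177 [-6, -6, -6, -4, 9, 48, 75, 44, 14, 5, 3, 0, -4, -6]
178 [-2, -2, -3, -2, 6, 28, 42, 23, 9, 5, 4, 1, -4, -6]
179 [1, 1, 1, 1, 3, 9, 12, 8, 5, 4, 2, 0, -2, -4]
180 [2, 2, 2, 1, 2, 3, 3, 3, 2, 2, 2, 1, 0, -1]
line far [array([0.6491, 0.0879, 0.0823]), np.float64(0.0021)]
line near [array([0.6238, 0.0896, 0.0852]), np.float64(0.0006)]
mid [array([0.6365, 0.0888, 0.0834]), np.float64(0.0015)]
[[ 0.6328  0.1465  0.042 ]
 [ 0.6164 -0.0128  0.042 ]
 [ 0.6015 -0.1594  0.042 ]
 [ 0.6521  0.1429  0.042 ]
 [ 0.6357 -0.0135  0.042 ]
 [ 0.6217 -0.1573  0.042 ]]
yaw -5.859999999999999
```

```bash
cat >> h.py <<'E'
YAW=-5.86
def fc(p,yaw=YAW):  # world -> along fence axes (x', y')
    a=np.radians(yaw); p=np.asarray(p); return np.array([np.cos(a)*p[0]+np.sin(a)*p[1],-np.sin(a)*p[0]+np.cos(a)*p[1]])
def fw(q,z,yaw=YAW):
    a=np.radians(yaw); return np.array([np.cos(a)*q[0]-np.sin(a)*q[1],np.sin(a)*q[0]+np.cos(a)*q[1],z])
E
python3 - <<'E'
from h import *
s=observe(); cw=get_calibration("wrist"); ct=get_calibration("top")
print("mark w",[fc(onz(cw,p,.042,s)).round(4) for p in((309.2,142.5),(309.4,149.5))],"top",fc(onz(ct,(254,175.5),.042)).round(4), tri(*ray(cw,(309.3,145),s),*ray(ct,(254,175.5))))
print("line w",[fc(onz(cw,p,.084,s)).round(4) for p in((223.2,161),(223.9,189))],"top",[fc(onz(ct,p,.084)).round(4) for p in((219.9,170),(219,180))])
print("fence front",[fc(onz(cw,p,.042,s)).round(4) for p in((170,172.3),(330,172.3),(470,172.7),(170,153.2),(470,153.8))])
g=fc(onz(cw,(223.6,175),.084,s)); print(g); plan(fw(g,.13),YAW)
E
```

```text
mark w [array([0.6446, 0.0726]), array([0.6377, 0.0721])] top [0.6433 0.0739] (array([0.64678781, 0.00736086, 0.04532901]), np.float64(0.0009025733799965604))
line w [array([0.6368, 0.1525]), array([0.6114, 0.1527])] top [array([0.6362, 0.1546]), array([0.6117, 0.1533])]
fence front [array([0.6146, 0.2103]), array([0.6145, 0.0502]), array([ 0.6146, -0.0972]), array([0.6341, 0.2088]), array([ 0.6346, -0.093 ])]
[0.62431511 0.15254834]
turn [ 0.0004  0.0013 -0.0001] shift cm [-0.05 -2.77  8.95]
```

```bash
python3 -m inch '[[0,0.001,0,0,-2.77,4.5,0],[0,0.001,0,0,-2.77,9,0],[0,0.001,0,0,-2.77,13,0.1],[0,0.001,0,-0.05,-2.77,16.5,0.1],[0,0.001,0,-0.05,-2.77,16.5,0.3]]'
python3 - <<'E'
from h import *
s=observe(); print(s["ee_pos"],fc(s["ee_pos"]),s["finger_gap"],s["wrist_force"])
E
```

```text
time: 2.65
ee_pos: [0.6354, 0.0861, 0.0534]
orientation: [3.137, -0.165, -0.006]
wrist_force: [1.0, 0.0, 0.3]
finger_gap: 0.0608
grip_force: 0.0
[0.63544155 0.08607041 0.05343301] [0.62333333 0.15049799] 0.06081991409492709 [0.97393863 0.04972066 0.26439759]
```

```bash
python3 -m inch '[[0,0,0,0.1,-0.2,0,0.5],[0,0,0,0.1,-0.2,0,1],[0,0,0,0.1,-0.2,0,1],[0,0,0,0.1,-0.2,0,1],[0,0,0,0.1,-0.2,0,1]]';python3 -m inch '[[0,0,0,0,0,0,1],[0,0,0,0,0,0,1]]'
python3 - <<'E'
from h import *
s=observe(); print(s["ee_pos"],fc(s["ee_pos"]),s["finger_gap"],s["wrist_force"])
w=grab_frame("wrist"); np.save("w2.npy",w); save("pics/w2.png",w)
E
```

```text
time: 3.28
ee_pos: [0.6388, 0.0892, 0.057]
orientation: [3.137, -0.164, 0.005]
wrist_force: [-1.2, -0.7, 5.4]
finger_gap: 0.0149
grip_force: 58.4
time: 3.52
ee_pos: [0.6388, 0.0892, 0.057]
orientation: [3.137, -0.164, 0.005]
wrist_force: [-1.7, -0.9, 6.5]
finger_gap: 0.0151
grip_force: 58.4
[0.63881574 0.08920107 0.05696504] [0.62637025 0.15395679] 0.015066414266577854 [-1.69622502 -0.8517114   6.50413957]
```

View pics/w2.png

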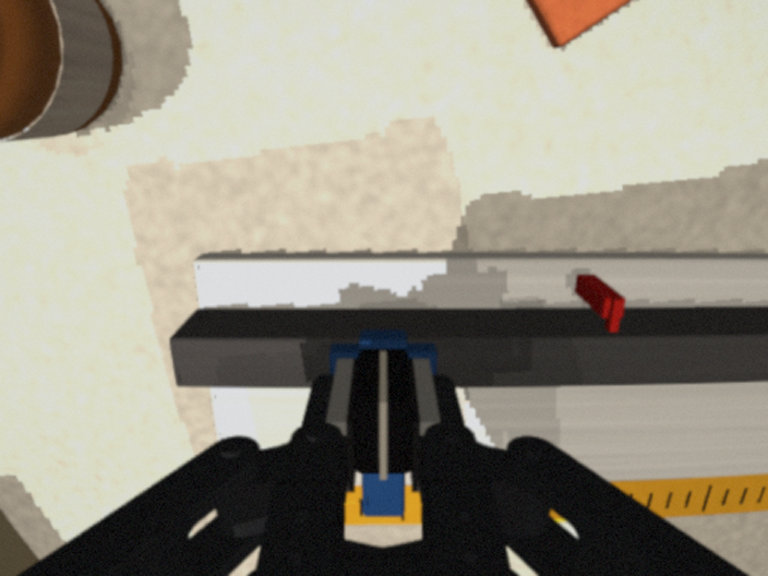

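The stop is gripped, with the white line at (383,410) centred between the fingers and the saddle just under the tips. Now I slide 80 mm along tool +y while easing up slightly.

```bash
python3 -m inch '[[0,0,0,0,1,-0.2,1],[0,0,0,0,2.5,-0.2,1],[0,0,0,0,4,-0.2,1],[0,0,0,0,5.5,-0.2,1],[0,0,0,0,7,-0.2,1]]';python3 -m inch '[[0,0,0,0,0.7,0,1],[0,0,0,0,1,0,1],[0,0,0,0,1,0,1],[0,0,0,0,1,0,1]]'
python3 - <<'E'
from h import *
s=observe(); print(s["ee_pos"],fc(s["ee_pos"]),s["finger_gap"],s["wrist_force"])
w=grab_frame("wrist"); np.save("w3.npy",w); save("pics/w3.png",w)
E
```

```text
time: 4.2
ee_pos: [0.6316, 0.0196, 0.0571]
orientation: [-3.137, 0.164, -0.005]
wrist_force: [7.3, 4.1, -12.6]
finger_gap: 0.0151
grip_force: 60.6
time: 4.7
ee_pos: [0.6305, 0.0094, 0.0571]
orientation: [3.137, -0.164, 0.004]
wrist_force: [6.8, -1.4, -11.4]
finger_gap: 0.0153
grip_force: 60.6
[0.63052624 0.00939646 0.0571221 ] [0.62627197 0.07372288] 0.015307704565106564 [  6.79072027  -1.38524744 -11.43853329]
```

View pics/w3.png

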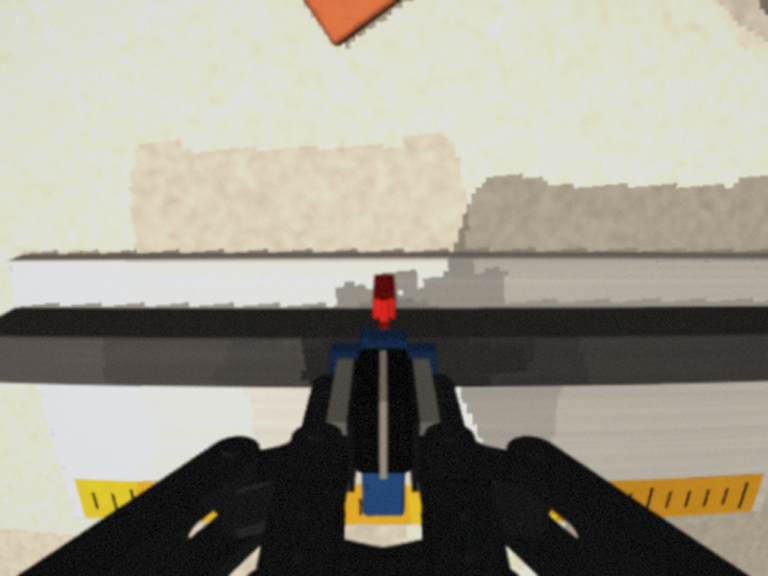

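The line is at (383,410) and the red mark at (384,310), so they look level. I check to sub-millimetre.

```bash
cat > chk.py <<'E'
from h import *
def check(w,s,rows_line,rows_mark,zl=.084,zm=.042):
    cw=get_calibration("wrist"); g=cv2.cvtColor(w,cv2.COLOR_RGB2GRAY).astype(float); d=np.clip(w[...,0].astype(float)-w[...,1:].max(2)-15,0,None)
    for v in rows_line:
        x=np.arange(245,268); q=np.clip(g[v,245:268]-60,0,None); u=(x*q).sum()/q.sum(); print("line",v,u.round(2),fc(onz(cw,(u,v),zl,s)).round(4))
    for v in rows_mark:
        x=np.arange(238,280); q=d[v,238:280]; u=(x*q).sum()/max(q.sum(),1); print("mark",v,u.round(2),fc(onz(cw,(u,v),zm,s)).round(4))
E
python3 - <<'E'
from chk import *
w=np.load("w3.npy"); s=observe(); check(w,s,(245,265,285,305,315),(192,198,204,210,214,217))
E
```

```text
line 245 255.03 [0.6459 0.0743]
line 265 255.0 [0.6369 0.0743]
line 285 255.01 [0.6274 0.0743]
line 305 254.97 [0.6174 0.0744]
line 315 255.12 [0.6121 0.0743]
mark 192 255.59 [0.653 0.074]
mark 198 255.71 [0.6498 0.0739]
mark 204 255.48 [0.6466 0.074 ]
mark 210 255.4 [0.6433 0.0741]
mark 214 255.62 [0.6411 0.074 ]
mark 217 255.64 [0.6394 0.074 ]
```

```bash
python3 -m inch '[[0,0,0,0,0.05,0.1,1],[0,0,0,0,0.05,0.1,1],[0,0,0,0,0.05,0.1,0.5],[0,0,0,0,0.05,0.1,0.4],[0,0,0,0,0.05,0.1,0.4]]';python3 -m inch '[[0,0,0,0,0,-3,0.3],[0,0,0,0,0,-8,0],[0,0,0,0,0,-13,0],[0,0,0,0,0,-13,0]]'
python3 - <<'E'
from h import *
s=observe(); print(s["ee_pos"],fc(s["ee_pos"]),s["finger_gap"],s["wrist_force"])
w=grab_frame("wrist"); np.save("w4.npy",w); save("pics/w4.png",w)
plan([.5145,.317,.2],14)
E
```

```text
time: 5.38
ee_pos: [0.6296, 0.0091, 0.0564]
orientation: [3.137, -0.165, 0.001]
wrist_force: [0.2, 0.5, -0.1]
finger_gap: 0.0513
grip_force: 0.0
time: 5.88
ee_pos: [0.6309, 0.0091, 0.1903]
orientation: [3.137, -0.165, 0.012]
wrist_force: [-0.9, 0.4, -0.5]
finger_gap: 0.0856
grip_force: 0.0
[0.63093551 0.00906125 0.19028976] [0.62671331 0.07343121] 0.08556857180814073 [-0.92026089  0.37674097 -0.48407628]
turn [ 0.0008 -0.004  -0.3491] shift cm [-14.7  -29.41  -1.27]
```

View pics/w4.png

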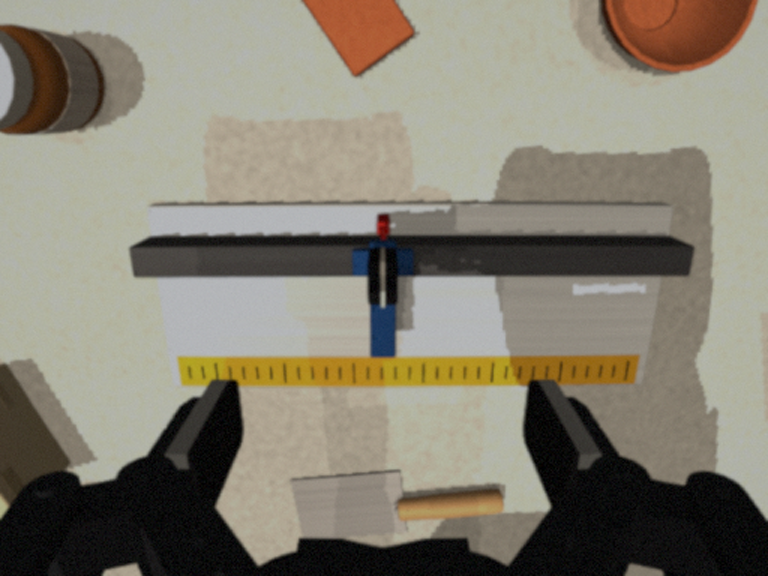

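The line (382,280) and the mark (383,226) stay level after release. I check the numbers and go to the limestone.

```bash
python3 - <<'E'
from chk import *
w=np.load("w4.npy"); s=observe(); check(w,s,(175,185,195),(145,150,154))
E
python3 -m inch '[[0,0,-0.07,-2.7,-5.4,-0.2,0],[0,0,-0.14,-5.4,-10.8,-0.5,0],[0,0,-0.21,-8.1,-16.2,-0.8,0],[0,0,-0.28,-10.8,-21.6,-1,0],[0,0,-0.349,-13.4,-26.8,-1.2,0]]'; python3 -m inch '[[0,0,0,0,-3,0,0],[0,0,0,0,-3,0,0],[0,0,0,0,-3,0,0],[0,0,0,0,-3,0,0]]'
python3 - <<'E'
from h import *
s=observe(); print(s["time"],s["ee_pos"],s["orientation"])
w=grab_frame("wrist"); np.save("w5.npy",w); save("pics/w5.png",w)
E
```

```text
line 175 254.75 [0.6352 0.0741]
line 185 258.22 [0.6271 0.0714]
line 195 256.51 [0.6189 0.0727]
mark 145 255.27 [0.6502 0.0736]
mark 150 254.53 [0.6458 0.0742]
mark 154 254.64 [0.6422 0.0742]
time: 6.55
ee_pos: [0.523, 0.2913, 0.1967]
orientation: [3.117, 0.386, -0.002]
wrist_force: [0.5, 0.4, 0.2]
finger_gap: 0.0857
grip_force: 0.0
time: 7.05
ee_pos: [0.5175, 0.3178, 0.1977]
orientation: [3.118, 0.38, 0.0]
wrist_force: [-0.5, -0.1, -0.0]
finger_gap: 0.0856
grip_force: 0.0
7.05 [0.51749726 0.31776053 0.19767407] [3.11780179e+00 3.80377895e-01 3.74398931e-04]
```

View pics/w5.png

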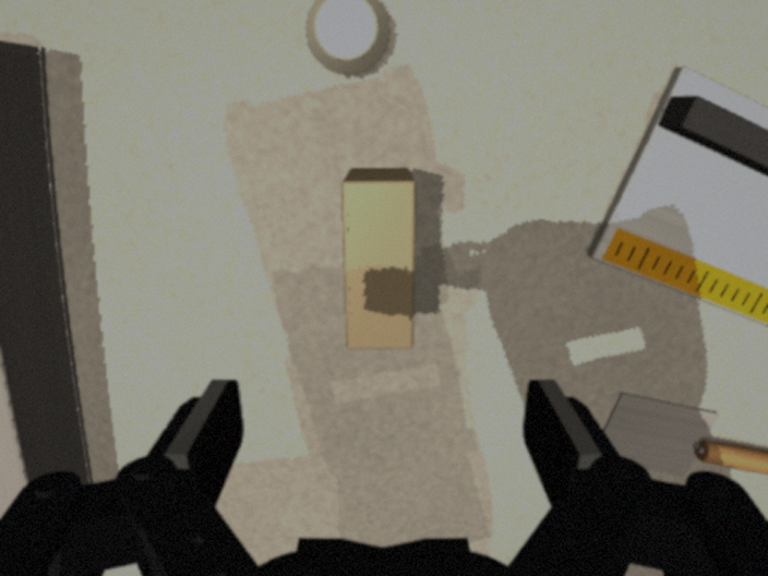

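The block's top face has corners (344,182), (414,182), (413,348) and (347,348), in 1.5x pixels, and it is well aligned with the tool.

Run:
```python
from h import *
s=observe(); cw=get_calibration("wrist")
P=np.array([onz(cw,(u/1.5,v/1.5),.07,s) for u,v in((344,182),(414,182),(413,348),(347,348))])
c=P.mean(0); print(P.round(4),c.round(4))
for i,j in((0,1),(2,1),(3,2),(3,0)):
    e=P[j]-P[i]; print(np.linalg.norm(e).round(4),np.degrees(np.arctan2(e[1],e[0])).round(1))
yaw=np.degrees(np.arctan2(*((P[1]+P[0]-P[2]-P[3])[[1,0]]))); print(yaw)
plan(np.r_[c[:2],.1],yaw)
```

```text
[[0.5582 0.3497 0.07  ]
 [0.5672 0.3133 0.07  ]
 [0.4721 0.2883 0.07  ]
 [0.4626 0.3267 0.07  ]] [0.515  0.3195 0.07  ]
0.0375 -76.1
0.0984 14.7
0.0395 -76.1
0.0983 13.6
14.139721391888177
turn [ 0.0006 -0.0004 -0.0041] shift cm [-0.21 -0.23  9.78]
```

```bash
python3 -m inch '[[0,0,0,-0.2,-0.2,5,0],[0,0,0,-0.2,-0.2,10,0],[0,0,0,-0.2,-0.2,14,0],[0,0,0,-0.2,-0.2,15.9,0],[0,0,0,-0.2,-0.2,15.9,0]]'; python3 -m inch '[[0,0,0,0,0,0,0.3],[0,0,0,0,0,0,0.5],[0,0,0,0,0,0,1],[0,0,0,0,0,0,1],[0,0,0,0,0,0,1]]';python3 - <<'E'
from h import *
s=observe(); print(s["time"],s["ee_pos"],s["orientation"],s["finger_gap"],s["grip_force"],s["wrist_force"])
E
```

```text
time: 7.72
ee_pos: [0.5149, 0.3198, 0.0385]
orientation: [3.118, 0.382, -0.001]
wrist_force: [1.2, 0.6, 0.5]
finger_gap: 0.0854
grip_force: 0.0
time: 8.35
ee_pos: [0.5154, 0.3204, 0.0404]
orientation: [-3.118, -0.383, -0.004]
wrist_force: [-0.9, -1.5, 6.7]
finger_gap: 0.0392
grip_force: 59.7
8.35 [0.51535813 0.32044012 0.04043396] [-3.11799874 -0.38271974 -0.00430754] 0.03922827619400424 59.711968302726746 [-0.87751562 -1.49670854  6.65387933]
```

```bash
python3 -m inch '[[0,0,0,0,0,-2,1],[0,0,0,0,0,-6,1],[0,0,0,0,0,-11,1],[0,0,0,0,0,-13,1],[0,0,0,0,0,-13,1]]'
python3 - <<'E'
from h import *
s=observe(); print(s["time"],s["ee_pos"],s["orientation"],s["finger_gap"],s["grip_force"],s["wrist_force"])
t=fw([.582,.004],.17); print(t); plan(t,90+YAW)
w=grab_frame("wrist"); np.save("w6.npy",w); save("pics/w6.png",w)
E
```

```text
time: 8.98
ee_pos: [0.515, 0.3205, 0.1706]
orientation: [-3.118, -0.383, -0.006]
wrist_force: [-1.1, -0.6, -4.5]
finger_gap: 0.0394
grip_force: 62.1
8.975 [0.51496461 0.32051207 0.17055123] [-3.11761391 -0.38275271 -0.00552621] 0.039365894521961 62.14842438697815 [-1.10678963 -0.60012285 -4.51590461]
[ 0.57936706 -0.05544198  0.17      ]
turn [ 0.0021 -0.0032 -1.2242] shift cm [-2.85 38.04  0.04]
```

View pics/w6.png

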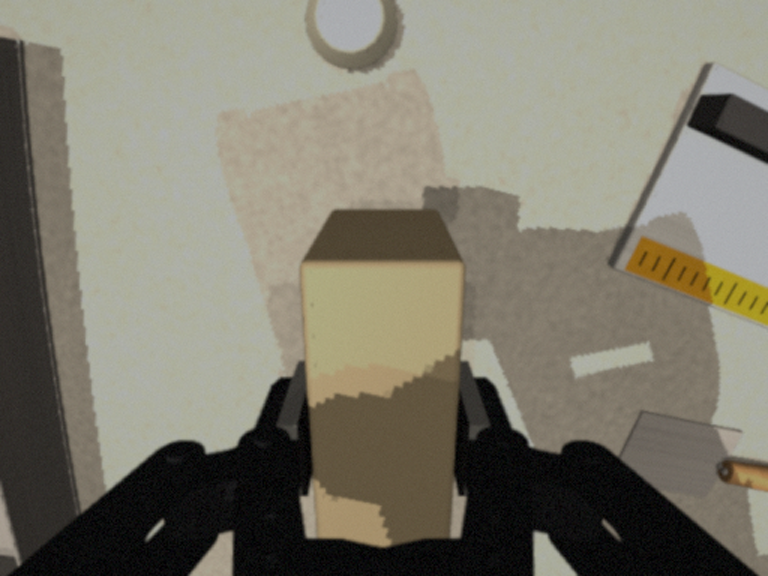

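The block is held squarely between the pads: top front edge at row 262, bottom front edge at row 210. That was view 9 of 10, so I go by numbers from here.

```bash
python3 - <<'E'
from h import *
s=observe(); cw=get_calibration("wrist"); R=cv2.Rodrigues(s["orientation"])[0]
for v,z in((262,.200),(210,.130)):
    for u in((302,463) if z>.15 else (333,438)): print(z,(R.T@(onz(cw,(u/1.5,v/1.5),z,s)-s["ee_pos"])*100).round(2))
E
python3 -m inch '[[0,0,-0.17,-0.4,5.4,0,1],[0,0,-0.34,-0.8,10.8,0,1],[0,0,-0.51,-1.2,16.2,0,1],[0,0,-0.68,-1.6,21.6,0,1],[0,0,-0.85,-2,27.2,0,1]]'
python3 - <<'E'
from h import *
s=observe(); print(s["time"],s["finger_gap"],s["wrist_force"]); plan(fw([.582,.004],.17),90+YAW)
E
```

```text
0.2 [ 4.98 -1.95 -3.09]
0.2 [ 4.98  1.81 -3.09]
0.13 [ 4.88 -1.88  3.91]
0.13 [4.88 1.96 3.91]
time: 9.65
ee_pos: [0.5606, 0.0499, 0.1676]
orientation: [-2.678, -1.642, 0.002]
wrist_force: [0.1, 0.9, -4.6]
finger_gap: 0.0387
grip_force: 62.4
9.65 0.038710529545116584 [ 0.14051935  0.86437849 -4.60068957]
turn [-0.0015  0.0005 -0.3685] shift cm [-8.54  6.45 -0.25]
```

```bash
python3 -m inch '[[0,0,-0.17,-3.5,2.7,0,1],[0,0,-0.34,-7,5.4,-0.1,1],[0,0,-0.3685,-8.5,6.4,-0.1,1],[0,0,-0.3685,-8.5,6.4,-0.1,1],[0,0,-0.3685,-8.5,6.4,-0.1,1]]'
python3 - <<'E'
from h import *
s=observe(); print(s["time"],s["finger_gap"],s["wrist_force"],fc(s["ee_pos"]));  plan(fw([.582,.004],.0574),90+YAW)
cw=get_calibration("wrist"); w=grab_frame("wrist"); np.save("w7.npy",w)
h=cv2.cvtColor(w,cv2.COLOR_RGB2HSV); b=cv2.inRange(h,(100,110,30),(130,255,255)); k=max(cv2.findContours(b,0,1)[0],key=cv2.contourArea); print(cv2.boundingRect(k),cv2.boxPoints(cv2.minAreaRect(k)).round().tolist())
for p in cv2.approxPolyDP(k,3,True)[:,0]: print(p,fc(onz(cw,p.astype(float),.052,s)).round(4))
E
```

```text
time: 10.28
ee_pos: [0.5785, -0.0527, 0.1692]
orientation: [-2.338, -2.097, 0.001]
wrist_force: [0.5, -1.0, -4.6]
finger_gap: 0.0392
grip_force: 62.5
10.275 0.03924133284911745 [ 0.46526381 -0.98032249 -4.58894118] [0.58083309 0.00666244]
turn [-0.0009 -0.0003 -0.0063] shift cm [-0.27  0.13 11.18]
(236, 85, 65, 23) [[236.0, 107.0], [236.0, 85.0], [300.0, 85.0], [300.0, 107.0]]
[300  87] [0.6145 0.0816]
[238  87] [0.5679 0.0818]
[236 106] [0.5661 0.0678]
[298 107] [0.6134 0.0668]
```

```bash
python3 -m inch '[[0,0,-0.006,-0.27,0.13,4,1],[0,0,-0.006,-0.27,0.13,8,1],[0,0,-0.006,-0.27,0.13,10.5,1],[0,0,-0.006,-0.27,0.13,11.2,1],[0,0,-0.006,-0.27,0.13,11.2,1]]'
python3 - <<'E'
from h import *
s=observe(); print(s["time"],s["finger_gap"],s["wrist_force"],fc(s["ee_pos"]),s["ee_pos"][2]);  plan(fw([.5916,.0146],.0554),90+YAW)
E
```

```text
time: 10.95
ee_pos: [0.5803, -0.0557, 0.0585]
orientation: [2.331, 2.105, 0.001]
wrist_force: [0.0, -0.3, -4.2]
finger_gap: 0.039
grip_force: 62.4
10.95 0.03899832447251384 [ 0.02421703 -0.27241859 -4.20257833] [0.58294037 0.00386376] 0.058477518674535475
turn [0.001  0.0001 0.0008] shift cm [1.07 0.87 0.31]
```

Free-air wrist reading is about (0, -0.3, -4.4). Next I close up to about 1.5 mm from the stop and 3 mm from the fence, then feel for contact with the stop.

```bash
python3 -m inch '[[0,0,0,0.5,0.4,0.1,1],[0,0,0,1.05,0.85,0.3,1],[0,0,0,1.05,0.85,0.3,1],[0,0,0,1.05,0.85,0.3,1]]'; for i in 1; do python3 -m inch '[[0,0,0,0.05,0,0,1],[0,0,0,0.05,0,0,1],[0,0,0,0.05,0,0,1]]'; python3 -m inch '[[0,0,0,0.05,0,0,1],[0,0,0,0.05,0,0,1],[0,0,0,0.05,0,0,1]]'; done
```

```text
time: 11.45
ee_pos: [0.5896, -0.0465, 0.0554]
orientation: [2.331, 2.105, 0.001]
wrist_force: [-0.3, 0.0, -4.7]
finger_gap: 0.0395
grip_force: 62.5
time: 11.82
ee_pos: [0.5896, -0.0462, 0.0553]
orientation: [2.331, 2.105, 0.001]
wrist_force: [-0.6, -0.8, -4.3]
finger_gap: 0.0394
grip_force: 62.5
time: 12.2
ee_pos: [0.5897, -0.0456, 0.0552]
orientation: [2.331, 2.105, 0.001]
wrist_force: [-0.5, -0.0, -5.3]
finger_gap: 0.0388
grip_force: 62.5
```

```bash
python3 -m inch '[[0,0,0,0.04,0,0,1],[0,0,0,0.04,0,0,1],[0,0,0,0.04,0,0,1]]'; python3 -m inch '[[0,0,0,0.03,0,0,1],[0,0,0,0.03,0,0,1],[0,0,0,0.03,0,0,1]]';  python3 - <<'E'
from h import *
cw=get_calibration("wrist"); s=observe(); print(fc(s["ee_pos"]),s["wrist_force"])
w=grab_frame("wrist"); np.save("w8.npy",w)
h=cv2.cvtColor(w,cv2.COLOR_RGB2HSV); b=cv2.inRange(h,(100,110,30),(130,255,255)); k=max(cv2.findContours(b,0,1)[0],key=cv2.contourArea); print(cv2.boundingRect(k))
g=cv2.cvtColor(w,cv2.COLOR_RGB2GRAY)
for u in(235,255,275): print(u,[tuple(x) for x in w[150:186,u].tolist()])
E
```

```text
time: 12.58
ee_pos: [0.5898, -0.0452, 0.0552]
orientation: [2.331, 2.105, 0.001]
wrist_force: [-0.9, 0.0, -3.9]
finger_gap: 0.0389
grip_force: 62.5
time: 12.95
ee_pos: [0.5898, -0.0449, 0.0552]
orientation: [2.331, 2.105, 0.001]
wrist_force: [-0.5, 0.2, -4.6]
finger_gap: 0.039
grip_force: 62.5
[0.5913096  0.01554211] [-0.48340494  0.23475666 -4.59331669]
(197, 93, 167, 60)
235 [(30, 55, 90), (48, 59, 79), (79, 74, 70), (103, 92, 72), (110, 97, 70), (111, 97, 73), (110, 95, 70), (110, 97, 73), (111, 96, 71), (112, 97, 73), (112, 96, 72), (113, 96, 73), (112, 97, 71), (110, 95, 69), (113, 98, 74), (115, 98, 76), (113, 97, 75), (112, 97, 71), (110, 96, 70), (111, 96, 74), (113, 98, 73), (108, 92, 69), (105, 91, 66), (108, 93, 69), (141, 125, 92), (174, 152, 114), (188, 164, 122), (191, 167, 126), (195, 170, 128), (197, 170, 129), (197, 170, 128), (196, 171, 128), (196, 170, 128), (197, 171, 129), (197, 172, 129), (196, 172, 129)]
255 [(30, 55, 88), (45, 56, 75), (80, 75, 70), (107, 94, 72), (111, 98, 73), (112, 98, 73), (112, 97, 75), (110, 97, 72), (116, 101, 76), (111, 98, 73), (115, 
[... 277 characters left out ...]
4, 170, 128), (197, 173, 130), (196, 172, 129), (194, 170, 128), (195, 169, 127), (197, 170, 128), (197, 173, 130), (196, 170, 128)]
275 [(34, 59, 93), (50, 61, 80), (78, 74, 68), (108, 95, 75), (109, 94, 69), (110, 95, 71), (111, 97, 73), (111, 96, 73), (113, 98, 73), (112, 97, 73), (113, 97, 73), (111, 98, 72), (111, 95, 72), (113, 97, 74), (114, 98, 73), (112, 98, 72), (112, 98, 72), (111, 97, 72), (111, 98, 72), (112, 96, 74), (112, 96, 72), (115, 100, 75), (119, 102, 78), (130, 112, 84), (146, 127, 95), (163, 143, 105), (185, 160, 120), (191, 166, 124), (191, 168, 125), (196, 172, 129), (196, 171, 128), (196, 170, 129), (194, 171, 127), (197, 171, 128), (196, 172, 128), (196, 169, 128)]
```

```bash
python3 - <<'E'
from h import *
cw=get_calibration("wrist"); s=observe()
for u in(235,255,275): print(fc(onz(cw,(u,151.6),.052,s)).round(4))
E
python3 -m inch '[[0,0,0,0.04,0,0,1],[0,0,0,0.04,0,0,1],[0,0,0,0.04,0,0,1]]'; python3 -m inch '[[0,0,0,0.03,0,0,1],[0,0,0,0.03,0,0,1],[0,0,0,0.03,0,0,1]]'; python3 -m inch '[[0,0,0,0.03,0,0,1],[0,0,0,0.03,0,0,1],[0,0,0,0.03,0,0,1]]'
```

```text
[0.582  0.0667]
[0.5909 0.0667]
[0.5998 0.0667]
time: 13.38
ee_pos: [0.5898, -0.0446, 0.0553]
orientation: [2.331, 2.105, 0.001]
wrist_force: [0.3, -1.2, -3.0]
finger_gap: 0.039
grip_force: 62.5
time: 13.75
ee_pos: [0.5899, -0.0444, 0.0553]
orientation: [2.331, 2.104, 0.001]
wrist_force: [-1.3, -5.1, -3.1]
finger_gap: 0.0391
grip_force: 62.5
time: 14.12
ee_pos: [0.5899, -0.0441, 0.0553]
orientation: [2.331, 2.105, 0.001]
wrist_force: [-0.5, -5.2, -3.6]
finger_gap: 0.0389
grip_force: 62.5
```

Contact with the stop is felt at about 5 N. I ease back 0.3 mm and then feel for the fence.

```bash
python3 -m inch '[[0,0,0,-0.03,0,0,1],[0,0,0,-0.03,0.1,0,1],[0,0,0,-0.03,0.2,0,1],[0,0,0,-0.03,0.2,0,1]]'; python3 -m inch '[[0,0,0,0,0.05,0,1],[0,0,0,0,0.05,0,1],[0,0,0,0,0.05,0,1]]'; python3 -m inch '[[0,0,0,0,0.05,0,1],[0,0,0,0,0.05,0,1],[0,0,0,0,0.05,0,1]]';python3 -m inch '[[0,0,0,0,0.03,0,1],[0,0,0,0,0.03,0,1],[0,0,0,0,0.03,0,1]]'
```

```text
time: 14.62
ee_pos: [0.5919, -0.0444, 0.0551]
orientation: [2.331, 2.105, 0.001]
wrist_force: [-1.5, -2.1, -4.7]
finger_gap: 0.039
grip_force: 62.5
time: 15.0
ee_pos: [0.5923, -0.0444, 0.0552]
orientation: [2.331, 2.105, 0.001]
wrist_force: [-2.5, -3.0, -5.0]
finger_gap: 0.039
grip_force: 62.5
time: 15.38
ee_pos: [0.593, -0.0445, 0.0553]
orientation: [2.331, 2.104, 0.001]
wrist_force: [-0.5, -3.2, -4.8]
finger_gap: 0.0395
grip_force: 62.5
time: 15.75
ee_pos: [0.5931, -0.0445, 0.0553]
orientation: [2.331, 2.105, 0.001]
wrist_force: [-1.2, -1.7, -3.9]
finger_gap: 0.039
grip_force: 62.5
```

```bash
python3 -m inch '[[0,0,0,0,0.04,0,1],[0,0,0,0,0.04,0,1],[0,0,0,0,0.04,0,1]]'; python3 -m inch '[[0,0,0,0,0.04,0,1],[0,0,0,0,0.04,0,1],[0,0,0,0,0.04,0,1]]';python3 -m inch '[[0,0,0,0,0.04,0,1],[0,0,0,0,0.04,0,1],[0,0,0,0,0.04,0,1]]'
```

```text
time: 16.12
ee_pos: [0.5932, -0.0445, 0.0552]
orientation: [2.332, 2.105, 0.0]
wrist_force: [-3.0, -2.0, -1.8]
finger_gap: 0.0389
grip_force: 62.8
time: 16.5
ee_pos: [0.5933, -0.0445, 0.0552]
orientation: [-2.332, -2.105, 0.001]
wrist_force: [-5.3, -2.7, -1.5]
finger_gap: 0.0392
grip_force: 62.9
time: 16.88
ee_pos: [0.5933, -0.0445, 0.0551]
orientation: [-2.331, -2.104, 0.001]
wrist_force: [-7.0, -3.0, -0.6]
finger_gap: 0.0391
grip_force: 63.0
```

At the fence (~7 N). I ease to ~4 N and lower onto the bed.

```bash
python3 -m inch '[[0,0,0,0,-0.06,0,1],[0,0,0,0,-0.06,0.06,1],[0,0,0,0,-0.06,0.12,1],[0,0,0,0,-0.06,0.18,1],[0,0,0,0,-0.06,0.18,1]]'; python3 -m inch '[[0,0,0,0,0,0.04,1],[0,0,0,0,0,0.04,1],[0,0,0,0,0,0.04,1]]';python3 -m inch '[[0,0,0,0,0,0.04,1],[0,0,0,0,0,0.04,1],[0,0,0,0,0,0.04,1]]';python3 -m inch '[[0,0,0,0,0,0.04,1],[0,0,0,0,0,0.04,1],[0,0,0,0,0,0.04,1]]'
```

```text
time: 17.5
ee_pos: [0.5933, -0.0445, 0.0535]
orientation: [-2.332, -2.105, 0.0]
wrist_force: [-6.1, -3.0, -0.3]
finger_gap: 0.0395
grip_force: 62.9
time: 17.88
ee_pos: [0.5933, -0.0446, 0.0531]
orientation: [-2.332, -2.105, 0.0]
wrist_force: [-6.2, -3.2, 0.2]
finger_gap: 0.0391
grip_force: 62.9
time: 18.25
ee_pos: [0.5933, -0.0445, 0.0527]
orientation: [-2.332, -2.105, 0.0]
wrist_force: [-6.5, -3.4, -0.7]
finger_gap: 0.0392
grip_force: 63.0
time: 18.62
ee_pos: [0.5933, -0.0446, 0.0525]
orientation: [-2.332, -2.105, -0.0]
wrist_force: [-6.3, -3.1, 1.6]
finger_gap: 0.039
grip_force: 63.3
```

```bash
python3 -m inch '[[0,0,0,0,0.02,0.06,1],[0,0,0,0,0.04,0.12,1],[0,0,0,0,0.04,0.12,1]]';python3 -m inch '[[0,0,0,0,0.03,0.05,1],[0,0,0,0,0.05,0.1,1],[0,0,0,0,0.05,0.1,1]]'
```

```text
time: 19.0
ee_pos: [0.5934, -0.0446, 0.0524]
orientation: [-2.332, -2.105, 0.0]
wrist_force: [-10.3, -2.0, 15.8]
finger_gap: 0.039
grip_force: 64.9
time: 19.38
ee_pos: [0.5935, -0.0446, 0.0522]
orientation: [-2.332, -2.104, 0.001]
wrist_force: [-15.8, -1.9, 26.8]
finger_gap: 0.0395
grip_force: 66.5
```

```bash
python3 -m inch '[[0,0,0,0,0,-0.03,1],[0,0,0,0,0,-0.03,1],[0,0,0,0,0,-0.03,1]]'
python3 - <<'E'
from h import *
s=observe(); print(fc(s["ee_pos"]),s["wrist_force"],s["torque"])
w=grab_frame("wrist"); sc=grab_frame("scene"); np.save("w9.npy",w); np.save("s9.npy",sc)
a=cv2.resize(w,(512,384)); b=cv2.resize(sc[150:280,190:363],(512,384),interpolation=cv2.INTER_CUBIC)
save("pics/f.png",np.hstack([a,b]),.78)
E
```

```text
time: 19.75
ee_pos: [0.5935, -0.0446, 0.0523]
orientation: [-2.332, -2.104, 0.001]
wrist_force: [-14.7, -2.3, 24.7]
finger_gap: 0.0394
grip_force: 65.7
[0.5949965  0.01618384] [-14.72587743  -2.28297585  24.66838105] [-0.1903098   3.33503915 -0.27595956]
```

View pics/f.png

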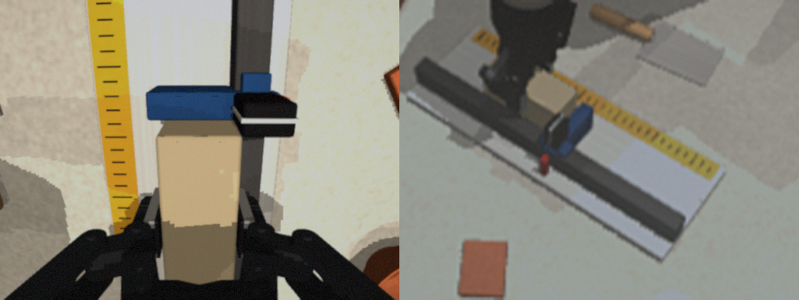

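The block is against the fence, with its end at the blue jaw and the fingers holding it. In the scene crop the stop is beside the red mark. One last numeric check of the index line against the mark.

Run:
```python
from h import *
s=observe(); cw=get_calibration("wrist"); w=np.load("w9.npy"); g=cv2.cvtColor(w,cv2.COLOR_RGB2GRAY).astype(float)
for u in(315,330,345,360,370):
    x=np.arange(135,172); q=g[135:172,u]; i=np.argmax(q[8:28])+8; z=np.clip(q[i-4:i+5]-50,0,None); v=(x[i-4:i+5]*z).sum()/z.sum(); print(u,v.round(1),q[i],fc(onz(cw,(u,v),.084,s)).round(4))
for u in(215,250,280):
    c=w[100:180,u].astype(int); m=np.nonzero(c[:,2]-c[:,0]>20)[0]; print("jaw edge",fc(onz(cw,(u,100.5+m.max()),.052,s)).round(4))
sc=np.load("s9.npy"); d=sc[...,0].astype(int)-sc[...,1:].max(2); d[:205]=0;d[230:]=0; d[:,:245]=0;d[:,262:]=0
ys,xs=np.nonzero(d>40); print("mark scene",xs.mean(),ys.mean(),fc(onz(get_calibration("scene"),(xs.mean(),ys.mean()),.03)).round(4))
```

```text
315 154.5 203.0 [0.6151 0.0742]
330 154.6 202.0 [0.6203 0.0742]
345 154.7 203.0 [0.6254 0.0742]
360 154.8 202.0 [0.6306 0.0742]
370 154.8 202.0 [0.6341 0.0742]
jaw edge [0.5771 0.0671]
jaw edge [0.5924 0.0671]
jaw edge [0.6055 0.0671]
mark scene 252.36363636363637 218.45454545454547 [0.6395 0.0685]
```

```bash
python3 -c "
from bench import sign_off; print(sign_off())"
```

```text
the job is handed in; nothing more can be done
None
```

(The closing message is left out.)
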